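Jack up one side of the orbital shaker

ROBOT

A 6-joint arm with a two-finger parallel gripper is mounted at the origin on the work surface. World frame = base frame: x ahead of the robot, y to its left, z up, the work surface at z = 0. Lengths are in m, angles in rad, forces in N, time in s.
With the tool pointing down it reaches from about 0.3 to 0.875 m from the base axis. Payload 6.4 kg.
Tool frame: the origin (TCP) lies midway between the tips of the shut fingers; the grasp point (between the pads) lies ctrl.hold_point_z behind it (ctrl.hold_point_z is the distance from the TCP to the grasp point, in m); z points along the fingers, y is the line along which they close (so a half turn about z gives the same grasp; the last joint's range is limited). The gripper opens to 88 mm and grips with 3 to 60 N. Pads are 18 mm wide; open, the fingers measure 123 mm over their backs; the gripper's body (75 mm by 187 mm) begins 45 mm behind the grasp point.
Start: joints at [-1.333, 0.181, 1.607, -0, 1.354, -0.206], TCP at [0.247, -0.519, 0.239] pointing down, gripper open.
Joint ranges: [-2.99, 2.99], [-0.89, 2.07], [0.3, 2.58], [-1.14, 4.28], [0, 2.63], [-3.12, 3.12]. Speed limits (rad/s): [2.57, 2.57, 3.01, 3.14, 3.14, 3.14].

INTERFACE

Orientations are given as a unit quaternion [w, x, y, z].
In Python, from plant import readout, imaging, job, ctrl gives the robot as it stands.
- The arm moves only by the tool move_arm, never from a script. Its argument "deltas" is a list of rows, each an object with "xyz": the shift along the world's x, y, z scaled (see below), a list of three; "yaw": the turn about the world's z scaled (see below). A call has 1 to 20 rows; each row is the pose to reach, as a shift and turn from the pose commanded when the call began; what a row does not reach only later rows make up. The controller multiplies each number of a shift by 0.2 m and each number of a turn by 90 degrees. A row lasts 1/12 s, in which the tool goes at most 41.7 mm and 7.16 degrees, less where a joint would pass 70% of its speed; a pose out of reach is approached as far as the arm can. A call with a number of a shift or a turn outside -1 to 1 is refused whole. A call with a gripper value outside its range is refused whole. "fingers" is the opening, from -1 (shut) to 1 (fully open), so that 0 is half open, set as the call begins (left out, the last holds). The fingers move at their own pace and stop on an object; "squeeze" is the grip in N (left out, the last holds). Time passes only in rows, so rows that repeat a pose let the fingers close. It gives the time, the measured TCP pose, the force, the opening and the grip force at its end, in the units of the state.
- readout.get_state(): the state, without advancing time (a new reading comes with each control period).
- imaging.grab_frame(name): name is "scene" or "top" or "wrist"; returns (picture, depth): 420x560x3 uint8, red, green, blue; 420x560 float32, m along the optical axis (not along the pixel's ray), 0 where there is no reading.
- imaging.camera_info(name): a dict with "vertical_fov" (degrees; the focal length in pixels is half the picture's height over the tangent of half this angle, whatever the lens; pixels are square), "cx", "cy" (the principal point, pixels), "rvec" (rotation vector, rad) and "tvec" (3), from world to camera coordinates, as OpenCV has them. Camera axes: x right, y down, z forward; pixel columns grow to the right and rows downward; lengths in m; the calibration is good to about 2 mm. A picture is of the moment at which its call begins: read the wrist's pose just before it. camera_info takes no time and is no camera call; for the wrist camera it gives the pose at the moment of the call.
- job.job_done(): hands the job in; it is judged then, once.
The state is a dict: "time_s": time; "joint_pos": joint angles; "joint_vel": joint speeds; "joint_efforts": joint torques, N m; "position": TCP position; "ee_rot": TCP orientation; "wrist_force": force on the tool from outside, world axes, zero at the start; "wrist_torque": the same for the moment, N m; "gripper_width": finger opening in m; "grasp_force": force on a finger pad.
Only numpy, scipy, OpenCV 4.12 (cv2) and the standard library are available. Lean on these libraries where they do the work, as an engineer would, in place of code of your own. Each camera call takes 0.05 s, during which the arm holds its last target. There are 200 camera calls.

TASK

The two rubber feet on one side of the orbital shaker are to be changed. Set the small toe jack on the bench, square to that side, with its saddle centred under the marked lift point; then pump the jack's handle until both feet on that side stand about 5 to 10 mm clear of the bench. Finish while holding the handle pressed fully down, with the jack alone carrying that side; do not shove the shaker along the bench, and leave the things standing around it alone.

Things in the scene. Friction and masses are not known exactly. Their poses are not given: they have to be found in the camera images.
- shaker: Orbital shaker, 5 kg, loose: steel base plate 300 x 300 mm, 40 to 46 mm above the bench, on four rubber feet 30 mm across; white housing and a flat roller platform, 142 mm high in all. Origin: bench level under the plate's centre, z up. The marked side is its own +y: there the plate juts out 42 mm past housing and platform as an open flange, its edge at y = +150 mm.
- lift_point (a point): The marked lift point: centre of the underside of a steel boss 30 mm across under the flange, halfway along the +y side, 16 mm in from the edge, 36 mm above the bench while the shaker stands on its feet. Seen from above: a dark bolt head 18 mm wide with a dark triangle pointing at it; one on the wall points down at it. Axes as the shaker's: y points out of the marked side.
- foot_near (a point): Underside centre of the rubber foot at the -x end of the marked side, 120 mm from the lift point along the side and 9 mm further in; height 0 when it stands on the bench.
- foot_far (a point): The same for the foot at the +x end of the marked side.
- jack: Toe jack, 0.9 kg, loose. Origin: bench level under its post's axis, z up; the toe points along +x. Steel base 64 mm wide, 6 mm thick, x = -125 to +75 mm. Post 26 x 24 mm (x, y), topped by a black carrying grip 30 x 28 mm, 101 to 145 mm high: pinch it across y from above. Balances within 20 mm of the post. Carriage to x = 22 mm, toe 28 mm wide to x = 61 mm. Handle leans out behind (-x).
- saddle (a point): Centre of the top of the saddle, a rubber disc 26 mm across on the toe, 50 mm in front of the post's axis (jack x = +50 mm). At the start it is 20 to 30 mm above the bench, so it goes under the lift point with some room.
- toe (a joint): Rise of toe and saddle (m): 0 lowest, saddle top 20 mm above the jack's underside; stops at 0.037. The saddle meets the lift point at about 0.016. When the handle comes up a catch keeps the toe, also under load, up to 1.5 mm lower; it cannot be pushed back down by hand.
- handle (a joint): Pump handle angle (rad): 0 = up at rest, 40 degrees above level; 0.6 = fully down, 6 above level; 4 to 12 N at its grip takes it down. A spring lifts it again when let go. It works a ratchet: each full stroke from 0 (let it come up under 0.05) to 0.6 lifts the toe a 6 mm step; with the handle fully down the toe stands at about 0.005, 0.011, 0.017, 0.023, 0.029 or 0.035.
- handle_grip (a point): Point on the axis of the handle's black rubber grip (a round bar 20 mm across, 88 to 160 mm from the pivot), 125 mm from the pivot: press down here from above.
- handle_pivot (a point): The handle's pivot axis (level, across the jack), 14.5 mm behind the post's axis and 52 mm above the jack's underside.
- amber_bottle: Bystander: small amber bottle, 38 mm across, 75 mm high; origin under its centre.
- specimen_pot: Bystander: white open pot, 52 mm across, 60 mm high; origin under its centre.
- petri_dish: Bystander: flat glass dish with lid, 92 mm across, 15 mm high; origin under its centre.
- spare_foot: Bystander: spare rubber foot with a short steel stem upright on it, 30 mm across, 42 mm high; origin under its centre.
Not all that is in view belongs to the job. Several things look just like the jack: the one meant starts nearest to the robot's base.

How it is judged:
On the way, in this order (a step that is already met when the one before it is completed fails the run):
1. the jack stands on the bench, square to the marked side, its saddle under the lift point and not yet lifting (horizontal distance between saddle and lift_point below 0.01 m and z of saddle in the frame of lift_point below 0 m and angle between the x axis of jack and the y axis of shaker, either way round below 0.26 rad and height (world z) of jack below 0.003 m and angle between jack's own z axis and vertical below 0.05 rad and contact force between the fingers and jack below 0.5 N and height (world z) of each of foot_near, foot_far below 0.002 m), for 0.2 s.
2. pumping has brought the saddle up so that it bears on the lift point (contact force between toe and shaker above 8 N and value of joint toe above 0.0145 m and horizontal distance between saddle and lift_point below 0.01 m), for 0.1 s.
At the end, for the whole second after the job is handed in: Both feet 4 to 14 mm up; handle over 0.54 rad, fingers pressing it over 2 N; saddle bearing over 12 N, within 12 mm of the lift point's centre; jack upright, within 15 degrees of square; robot off the shaker, which is at rest, under 20 mm from its start (height (world z) of foot_near between 0.004 and 0.014 m and height (world z) of foot_far between 0.004 and 0.014 m and value of joint handle above 0.54 rad and contact force between the fingers and handle above 2 N and horizontal distance between saddle and lift_point below 0.012 m and contact force between toe and shaker above 12 N and angle between the x axis of jack and the y axis of shaker, either way round below 0.26 rad and angle between jack's own z axis and vertical below 0.06 rad and contact force between each of the arm, the fingers and shaker below 0.5 N and distance of shaker from where it was at the start of the episode below 0.02 m and linear speed of shaker below 0.02 m/s); the arm keeps its last pose, push and grip.
It fails at once if a bystander is moved by more than 20 mm (distance of any of amber_bottle, specimen_pot, petri_dish, spare_foot from where it was at the start of the episode above 0.02 m).
It fails at once if the shaker is shoved more than 30 mm (distance of shaker from where it was at the start of the episode above 0.03 m).
It also fails if it takes over 72 s, if anything falls off the work surface, if the arm or the gripper's body presses on something with over 40 N, if the wrist force passes 120 N, or if a joint passes its speed limit or range.

## Working session

There is one attempt and no reset: what is moved stays moved. The work goes in short steps, Python scripts to look and compute and a tool call to move; the robot and the scene stay as the last step left them, time stands still between calls to the robot, and variables do not carry over. Pictures are saved under pics/ and viewed, at most 10 in all, crops included, and the job is handed in when it is done.

Besides the shell and the picture viewer there is one more tool, called after ">>>" as name(argument=value, ...) on one line, values as JSON. move_arm: Moves the arm, as the interface text tells. Shifts and turns lie within -1 to 1; 1 stands for 0.2 m of shift or 90 degrees of turn. Its arguments: {"type":"object","properties":{"deltas":{"type":"array","items":{"type":"object","properties":{"xyz":{"type":"array","items":{"type":"number"}},"yaw":{"type":"number"}}}},"fingers":{"type":"number"},"squeeze":{"type":"number"}},"required":["deltas"]}

```bash
mkdir -p pics
cat > h.py <<'E'
import numpy as np, cv2
from plant import readout, imaging, job, ctrl
def cam(n):
    c=imaging.camera_info(n); f=210/np.tan(np.radians(c["vertical_fov"])/2)
    R=cv2.Rodrigues(np.array(c["rvec"],float))[0]; t=np.array(c["tvec"],float).ravel()
    return f,c["cx"],c["cy"],R,t
def ray(C,u,v,z):
    f,cx,cy,R,t=C; d=R.T@np.array([(u-cx)/f,(v-cy)/f,1]); o=-R.T@t
    return o+d*(z-o[2])/d[2]
def proj(C,p):
    f,cx,cy,R,t=C; q=R@np.array(p)+t; return q[0]/q[2]*f+cx,q[1]/q[2]*f+cy
def cloud(C,D):
    f,cx,cy,R,t=C; v,u=np.mgrid[:420,:560]
    P=np.stack([(u-cx)/f*D,(v-cy)/f*D,D],-1); return (P-t)@R
E
python3 - <<'E'
from h import *
ims=[]
for n in("scene","top"):
    im,d=imaging.grab_frame(n); np.savez(n,im=im,d=d); cv2.imwrite(f"pics/{n}.png",cv2.resize(im[:,:,::-1],(800,600)))
    print(n,imaging.camera_info(n),d.min(),d.max())
print(readout.get_state(),ctrl.hold_point_z)
E
```

```text
scene {'vertical_fov': 45.57713552314996, 'cx': 266.08726407106013, 'cy': 212.88909535389584, 'rvec': array([ 0.72902762,  2.47306617, -1.25974035]), 'tvec': array([ 0.36564646, -0.16995242,  1.76399964])} 0.0 3.933411
top {'vertical_fov': 48.622405554200924, 'cx': 283.1929392373767, 'cy': 210.66626413609444, 'rvec': array([ 2.14823079, -2.18450195,  0.14765754]), 'tvec': array([0.18005189, 0.56796383, 1.35931763])} 0.0 2.3546126
{'time_s': 0.1, 'joint_pos': array([-1.33331958e+00,  1.81439523e-01,  1.60786201e+00,  1.00886070e-05,
        1.35377588e+00, -2.06305778e-01]), 'joint_vel': array([ 0.0003739 , -0.00190691, -0.00231356,  0.00086731,  0.00039861,
       -0.00039165]), 'joint_efforts': array([ 2.99975381e-04, -4.34823239e+01, -3.42697263e+01,  7.03778397e-02,
        3.40171752e-02, -4.38338986e-05]), 'position': array([ 0.24678824, -0.51884586,  0.23793776]), 'ee_rot': array([-7.42363778e-04,  9.75482946e-01,  2.20073785e-01, -6.64526367e-06]), 'wrist_force': array([ 0.48751439, -0.1413749 ,  0.22596051]), 'wrist_torque': array([-0.04752413, -0.03638912,  0.01903057]), 'grasp_force': 0.0, 'gripper_width': 0.08862453429750275} 0.0187
```

View pics/top.png

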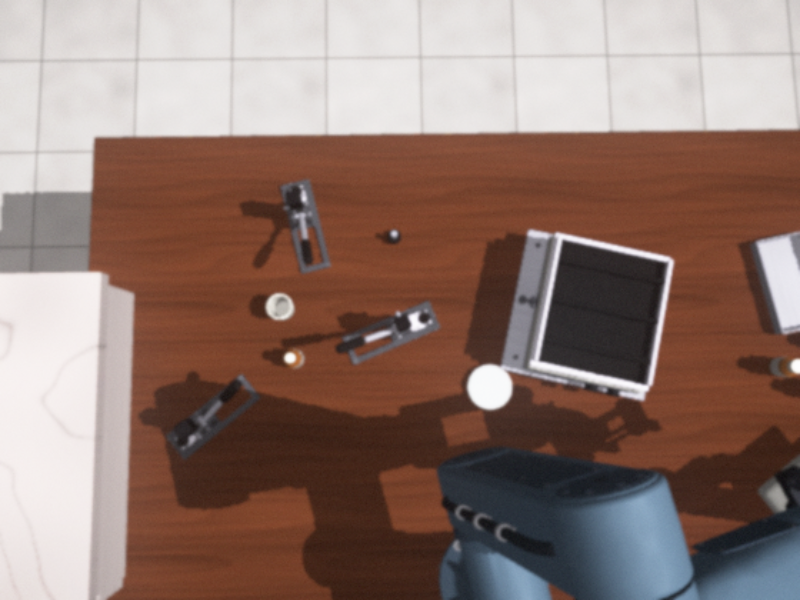

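View pics/scene.png

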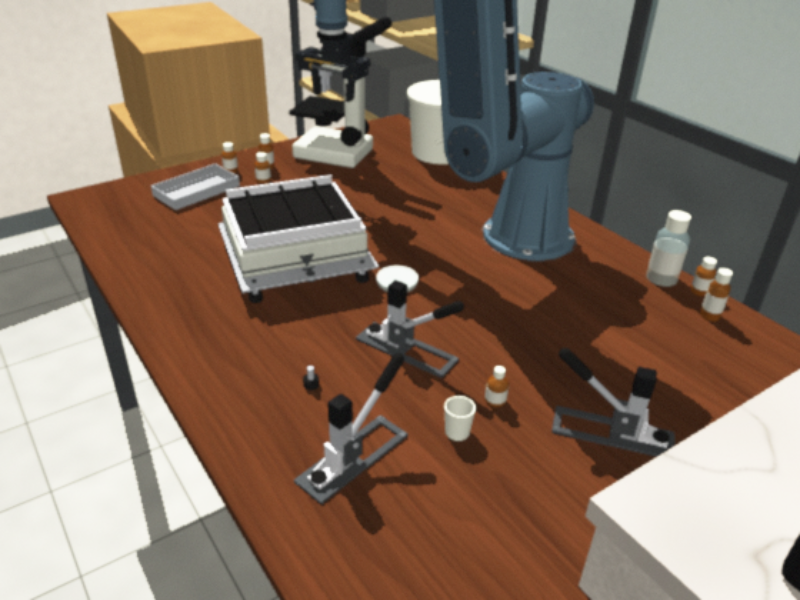

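The top view shows three jack look-alikes at about (305,225), (390,333) and (212,415) (800 px scale). The shaker's flange with its bolt is at about (527,300), the pot at (280,306), the bottle at (292,358), the dish at (490,387) and the spare foot at (393,236). Next I check which jack is nearest the base, and crop it.

Run:
```python
from h import *
C=cam("top"); 
for n,u,v,z in [("jackA",298,198,.145),("jackB",400,322,.145),("jackC",182,437,.145),("jackBbase",390,333,0),("bolt",527,300,.048),("pot",280,306,.06),("bottle",292,358,.075),("dish",490,387,.015),("spare",393,236,.04),("fl1",530,231,.046),("fl2",503,370,.046)]:
    p=ray(C,u*.7,v*.7,z); print(n,p.round(3),np.hypot(p[0],p[1]).round(3))
Z=np.load("top.npz"); P=cloud(C,Z["d"]); im=Z["im"]
print("depth z: bench",P[160:170,120:130,2].mean(),"platform",P[200:230,410:440,2].mean(),"flange",P[225:250,358:362,2].mean())
a=cv2.resize(im[195:265,225:325],(800,560),interpolation=cv2.INTER_CUBIC)
b=cv2.resize(im[155:285,340:480],None,fx=4.3,fy=4.3,interpolation=cv2.INTER_CUBIC)
cv2.imwrite("pics/a.png",a[:,:,::-1]);cv2.imwrite("pics/b.png",b[:,:,::-1])
```

```text
jackA [0.764 0.378 0.145] 0.852
jackB [0.517 0.182 0.145] 0.548
jackC [0.308 0.593 0.145] 0.668
jackBbase [0.507 0.202 0.   ] 0.545
bolt [ 0.567 -0.084  0.048] 0.573
pot [0.561 0.426 0.06 ] 0.705
bottle [0.454 0.399 0.075] 0.605
dish [ 0.389 -0.006  0.015] 0.389
spare [0.709 0.193 0.04 ] 0.734
fl1 [ 0.714 -0.097  0.046] 0.72
fl2 [ 0.423 -0.029  0.046] 0.424
depth z: bench -4.6307821749080785e-05 platform 0.129848122330593 flange 0.05911828811559354
```

View pics/a.png

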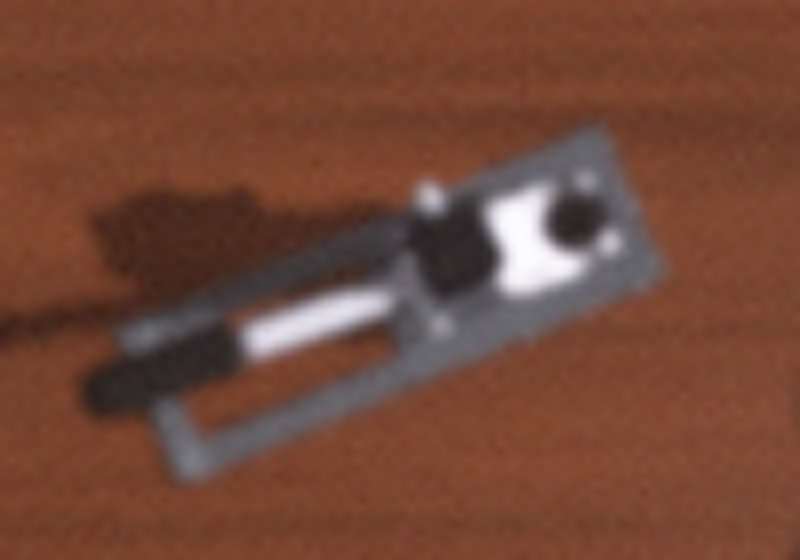

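View pics/b.png

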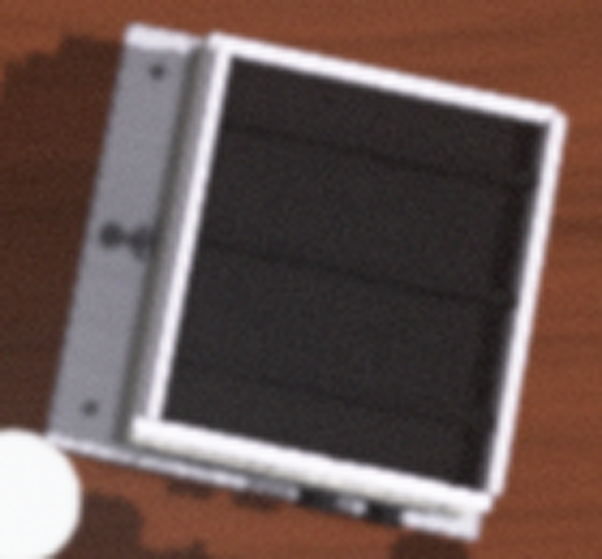

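Crop a shows the nearest jack (B, 0.55 m from the base): grip at crop px (452,247), saddle at (578,220), toe pointing right. Crop b shows the shaker with its bolt at crop px (110,237) and the flange edge running from (130,28) to (50,437).

Run:
```python
from h import *
C=cam("top"); S=cam("scene"); print("cam pos",-C[3].T@C[4])
A=lambda x,y,z: ray(C,225+(x+.5)/8-.5,195+(y+.5)/8-.5,z)
B=lambda x,y,z: ray(C,340+(x+.5)/4.3-.5,155+(y+.5)/4.3-.5,z)
c=[A(607,125,.006),A(662,270,.006),A(185,480,.006)]
for q in c: print("base",q.round(4))
d=c[1]-c[2]; print("len",np.linalg.norm(d),"jack yaw",np.degrees(np.arctan2(d[1],d[0])), "w",np.linalg.norm(c[0]-c[1]))
g=A(452,247,.14); print("grip",g); 
u=d/np.linalg.norm(d)
front=(c[0]+c[1])/2; print("post from base", front-u*.075)
for z in(.02,.025,.03): print("saddle",z,A(578,220,z), (A(578,220,z)-(front-u*.075))@u)
e1,e2=B(130,28,.046),B(50,437,.046); bolt=B(110,237,.048); d=e1-e2
print("edge",e1,e2,np.linalg.norm(d),"bolt",bolt,"mid",(e1+e2)/2)
n=np.array([-d[1],d[0]]); print("out normal yaw",np.degrees(np.arctan2(n[1],n[0])), bolt)
for p in ([bolt[0],bolt[1],.048],[g[0],g[1],.145]): print("in scene800",np.array(proj(S,p))/.7)
# depth-based: grip top and saddle
Z=np.load("top.npz"); P=cloud(C,Z["d"])
m=(P[...,2]>.13)&(P[...,2]<.16)&(np.hypot(P[...,0]-g[0],P[...,1]-g[1])<.03); print("grip depth",m.sum(),P[m].mean(0))
for v in range(220,226): print(P[v,294:301,2].round(3))
```

```text
cam pos [0.40361537 0.19354115 1.41505564]
base [0.5748 0.1173 0.006 ]
base [0.5189 0.0977 0.006 ]
base [0.4425 0.2795 0.006 ]
len 0.1972417850068619 jack yaw -67.20932092493588 w 0.05923738824093139
grip [0.51709164 0.17888589 0.14      ]
post from base [0.51781971 0.17664364 0.006     ]
saddle 0.02 [0.53720761 0.12983965 0.02      ] 0.050660028027309366
saddle 0.025 [0.5367288  0.13006796 0.025     ] 0.05026406848512673
saddle 0.03 [0.53624999 0.13029627 0.03      ] 0.04986810894294408
edge [ 0.71557338 -0.0931093   0.046     ] [ 0.43126944 -0.02684427  0.046     ] 0.2919242719280802 bolt [ 0.56801389 -0.07291922  0.048     ] mid [ 0.57342141 -0.05997678  0.046     ]
out normal yaw 76.87984594809126 [ 0.56801389 -0.07291922  0.048     ]
in scene800 [310.61984391 272.46458222]
in scene800 [397.85174624 283.80135482]
grip depth 111 [0.51756859 0.1764414  0.14390083]
[0.02  0.021 0.018 0.021 0.018 0.025 0.02 ]
[0.022 0.023 0.018 0.022 0.021 0.023 0.019]
[0.018 0.024 0.019 0.023 0.019 0.022 0.018]
[0.02  0.018 0.021 0.02  0.022 0.014 0.022]
[0.024 0.028 0.024 0.028 0.021 0.022 0.022]
[0.021 0.027 0.019 0.019 0.022 0.019 0.014]
```

>>> move_arm(deltas=[{"xyz": [0.34, 0.87, 0], "yaw": 0.24}, {"xyz": [0.34, 0.87, 0], "yaw": 0.24}, {"xyz": [0.34, 0.87, 0], "yaw": 0.24}, {"xyz": [0.34, 0.87, 0], "yaw": 0.24}, {"xyz": [0.34, 0.87, 0], "yaw": 0.24}, {"xyz": [0.34, 0.87, 0], "yaw": 0.24}], fingers=1)

```text
time_s: 0.6
position: [0.316, -0.3414, 0.2383]
ee_rot: [-0.001, 0.916, 0.401, 0.0]
wrist_force: [0.0, -1.1, -0.3]
gripper_width: 0.0879
grasp_force: 0.0
```

>>> move_arm(deltas=[{"xyz": [0.34, 0.87, 0], "yaw": 0.24}, {"xyz": [0.34, 0.87, 0], "yaw": 0.24}, {"xyz": [0.34, 0.87, 0], "yaw": 0.24}, {"xyz": [0.34, 0.87, 0], "yaw": 0.24}, {"xyz": [0.34, 0.87, 0], "yaw": 0.24}, {"xyz": [0.34, 0.87, 0], "yaw": 0.24}])

```text
time_s: 1.1
position: [0.3837, -0.1688, 0.2386]
ee_rot: [-0.0, 0.825, 0.565, 0.0]
wrist_force: [0.3, 0.3, -0.1]
gripper_width: 0.0878
grasp_force: 0.0
```

>>> move_arm(deltas=[{"xyz": [0.34, 0.87, 0], "yaw": 0.24}, {"xyz": [0.34, 0.87, 0], "yaw": 0.24}, {"xyz": [0.34, 0.87, 0], "yaw": 0.24}, {"xyz": [0.34, 0.87, 0], "yaw": 0.24}, {"xyz": [0.34, 0.87, 0], "yaw": 0.24}, {"xyz": [0.34, 0.87, 0], "yaw": 0.24}])

```text
time_s: 1.6
position: [0.4521, 0.0044, 0.2386]
ee_rot: [-0.0, 0.705, 0.71, 0.0]
wrist_force: [-0.5, -0.6, -0.1]
gripper_width: 0.0881
grasp_force: 0.0
```

>>> move_arm(deltas=[{"xyz": [0.3335, 0.87, 0], "yaw": 0.251}, {"xyz": [0.3335, 0.87, 0], "yaw": 0.251}, {"xyz": [0.3335, 0.87, 0], "yaw": 0.251}, {"xyz": [0.3335, 0.87, 0], "yaw": 0.251}, {"xyz": [0.3335, 0.87, 0], "yaw": 0.251}, {"xyz": [0.3335, 0.87, 0], "yaw": 0.251}, {"xyz": [0.3335, 0.87, 0], "yaw": 0.251}, {"xyz": [0.3335, 0.87, 0], "yaw": 0.251}])

```text
time_s: 2.27
position: [0.5178, 0.1745, 0.2382]
ee_rot: [-0.0, 0.554, 0.833, -0.001]
wrist_force: [0.7, 0.1, 0.2]
gripper_width: 0.0883
grasp_force: 0.0
```

Run:
```python
from h import *
C=cam("wrist"); im,d=imaging.grab_frame("wrist"); P=cloud(C,d)
m=(d>0)&(P[...,2]>.138)&(P[...,2]<.152)&(np.hypot(P[...,0]-.5175,P[...,1]-.177)<.035)
p=P[m][:,:2].astype(np.float32); print(m.sum(), cv2.minAreaRect(p), p.mean(0))
g=cv2.cvtColor(im,cv2.COLOR_RGB2GRAY); print(proj(C,[.5175,.177,.145]),proj(C,[.5368,.130,.021]))
cv2.imwrite("pics/w.png",im[:,:,::-1])
print(readout.get_state()["position"])
```

```text
1257 ((0.5161457061767578, 0.17787031829357147), (0.027479441836476326, 0.029122348874807358), 21.916410446166992) [0.51557374 0.1787154 ]
(np.float64(281.3008749325559), np.float64(207.73029495091953)) (np.float64(280.6186120110682), np.float64(219.73646741805686))
[0.51769033 0.17446042 0.23837964]
```

View pics/w.png

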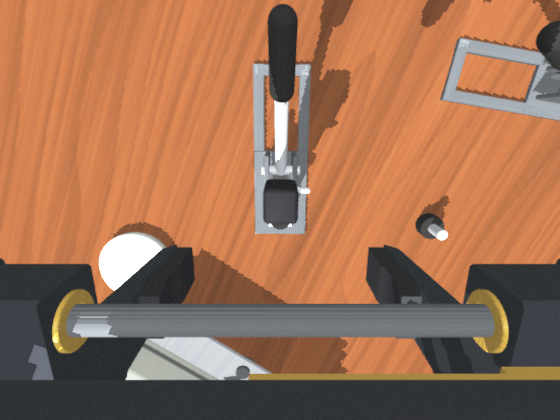

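The wrist view shows the grip centred at px (281,203), the handle pointing up the image, and both fingers clear of it. Descending.

>>> move_arm(deltas=[{"xyz": [-0.004, 0.013, -0.15]}, {"xyz": [-0.004, 0.013, -0.3]}, {"xyz": [-0.004, 0.013, -0.45]}, {"xyz": [-0.004, 0.013, -0.55]}, {"xyz": [-0.004, 0.013, -0.65]}, {"xyz": [-0.004, 0.013, -0.65]}, {"xyz": [-0.004, 0.013, -0.65]}])

```text
schema error: expected keys xyz, yaw
```

>>> move_arm(deltas=[{"xyz": [0, 0, 0]}, {"xyz": [0, 0, 0]}, {"xyz": [0, 0, 0]}, {"xyz": [0, 0, 0]}, {"xyz": [0, 0, 0]}, {"xyz": [0, 0, 0]}, {"xyz": [0, 0, 0]}, {"xyz": [0, 0, 0]}, {"xyz": [0, 0, 0]}, {"xyz": [0, 0, 0]}], fingers=-1, squeeze=30)

```text
schema error: expected keys xyz, yaw
```

>>> move_arm(deltas=[{"xyz": [-0.004, 0.013, -0.15], "yaw": 0}, {"xyz": [-0.004, 0.013, -0.3], "yaw": 0}, {"xyz": [-0.004, 0.013, -0.45], "yaw": 0}, {"xyz": [-0.004, 0.013, -0.55], "yaw": 0}, {"xyz": [-0.004, 0.013, -0.65], "yaw": 0}, {"xyz": [-0.004, 0.013, -0.65], "yaw": 0}, {"xyz": [-0.004, 0.013, -0.65], "yaw": 0}])

```text
time_s: 2.9
position: [0.5162, 0.1777, 0.1083]
ee_rot: [-0.001, 0.554, 0.832, -0.001]
wrist_force: [0.6, 0.1, 0.5]
gripper_width: 0.0884
grasp_force: 0.0
```

>>> move_arm(deltas=[{"xyz": [0, 0, 0], "yaw": 0}, {"xyz": [0, 0, 0], "yaw": 0}, {"xyz": [0, 0, 0], "yaw": 0}, {"xyz": [0, 0, 0], "yaw": 0}, {"xyz": [0, 0, 0], "yaw": 0}, {"xyz": [0, 0, 0], "yaw": 0}, {"xyz": [0, 0, 0], "yaw": 0}, {"xyz": [0, 0, 0], "yaw": 0}, {"xyz": [0, 0, 0], "yaw": 0}, {"xyz": [0, 0, 0], "yaw": 0}], fingers=-1, squeeze=30)

```text
time_s: 3.73
position: [0.5163, 0.1792, 0.1086]
ee_rot: [-0.0, 0.553, 0.833, -0.0]
wrist_force: [-2.1, -0.4, 2.0]
gripper_width: 0.028
grasp_force: 30.0
```

>>> move_arm(deltas=[{"xyz": [0, 0, 0.05], "yaw": 0}, {"xyz": [0, 0, 0.1], "yaw": 0}, {"xyz": [0.06, -0.09, 0.1], "yaw": -0.057}, {"xyz": [0.12, -0.18, 0.1], "yaw": -0.114}, {"xyz": [0.18, -0.27, 0.1], "yaw": -0.171}, {"xyz": [0.24, -0.36, 0.1], "yaw": -0.228}, {"xyz": [0.3, -0.45, 0.1], "yaw": -0.285}, {"xyz": [0.36, -0.54, 0.1], "yaw": -0.342}, {"xyz": [0.413, -0.627, 0.1], "yaw": -0.399}, {"xyz": [0.413, -0.627, 0.1], "yaw": -0.399}, {"xyz": [0.413, -0.627, 0.1], "yaw": -0.399}, {"xyz": [0.413, -0.627, 0.1], "yaw": -0.399}])

```text
time_s: 4.73
position: [0.5986, 0.0541, 0.1282]
ee_rot: [-0.001, 0.783, 0.622, -0.001]
wrist_force: [-0.2, 0.5, -9.7]
gripper_width: 0.0278
grasp_force: 30.0
```

Run:
```python
from h import *
s=readout.get_state(); print(s["position"],s["ee_rot"],s["wrist_force"],s["grasp_force"])
im,d=imaging.grab_frame("top"); C=cam("top")
a=im[140:290,300:500]; cv2.imwrite("pics/t2.png",cv2.resize(a,(800,600),interpolation=cv2.INTER_CUBIC)[:,:,::-1])
```

```text
[0.59859806 0.05412259 0.12824508] [-8.52380111e-04  7.82982292e-01  6.22043190e-01 -5.23719752e-04] [-0.2409794   0.50410186 -9.70778532] 29.96500709443353
```

View pics/t2.png

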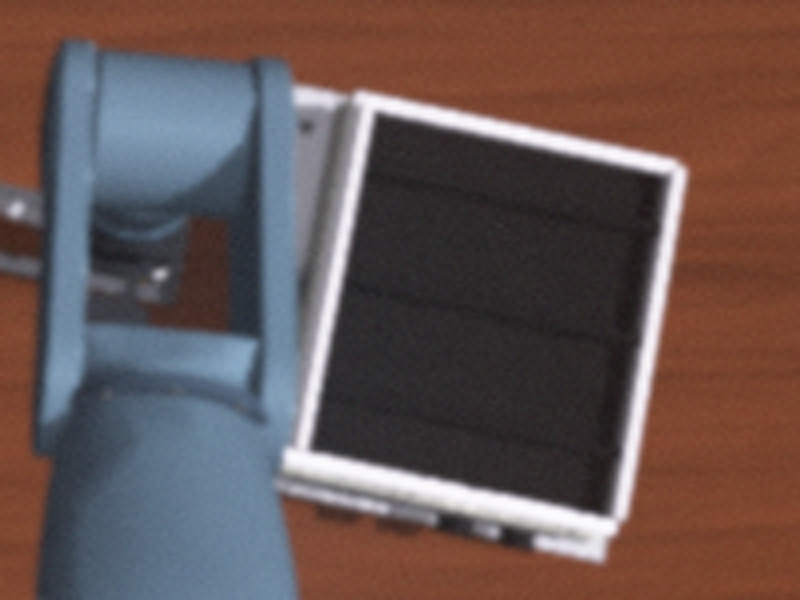

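The top view has the jack hidden under the arm, with the shaker unmoved, so I go on from the measured poses.

>>> move_arm(deltas=[{"xyz": [0, 0, -0.04], "yaw": 0}, {"xyz": [0, 0, -0.08], "yaw": 0}, {"xyz": [-0.018, -0.078, -0.08], "yaw": 0}, {"xyz": [-0.036, -0.156, -0.08], "yaw": 0}, {"xyz": [-0.054, -0.234, -0.08], "yaw": 0}, {"xyz": [-0.072, -0.312, -0.08], "yaw": 0}, {"xyz": [-0.09, -0.39, -0.08], "yaw": 0}, {"xyz": [-0.09, -0.39, -0.08], "yaw": 0}, {"xyz": [-0.09, -0.39, -0.08], "yaw": 0}])

```text
time_s: 5.53
position: [0.5807, -0.0242, 0.1118]
ee_rot: [-0.001, 0.783, 0.622, -0.0]
wrist_force: [-0.2, -1.0, -9.2]
gripper_width: 0.0275
grasp_force: 30.0
```

>>> move_arm(deltas=[{"xyz": [0, 0, -0.008], "yaw": 0}, {"xyz": [0, 0, -0.016], "yaw": 0}, {"xyz": [0, 0, -0.02], "yaw": 0}, {"xyz": [0, 0, -0.02], "yaw": 0}, {"xyz": [0, 0, -0.02], "yaw": 0}])

```text
time_s: 5.95
position: [0.5817, -0.0232, 0.1092]
ee_rot: [-0.0, 0.783, 0.622, 0.0]
wrist_force: [-0.4, 3.9, -1.4]
gripper_width: 0.0278
grasp_force: 30.0
```

Run:
```python
from h import *
im,d=imaging.grab_frame("scene"); 
a=im[110:270,140:340]; cv2.imwrite("pics/s3.png",cv2.resize(a,(750,600),interpolation=cv2.INTER_CUBIC)[:,:,::-1])
```

```text
(no output)
```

View pics/s3.png

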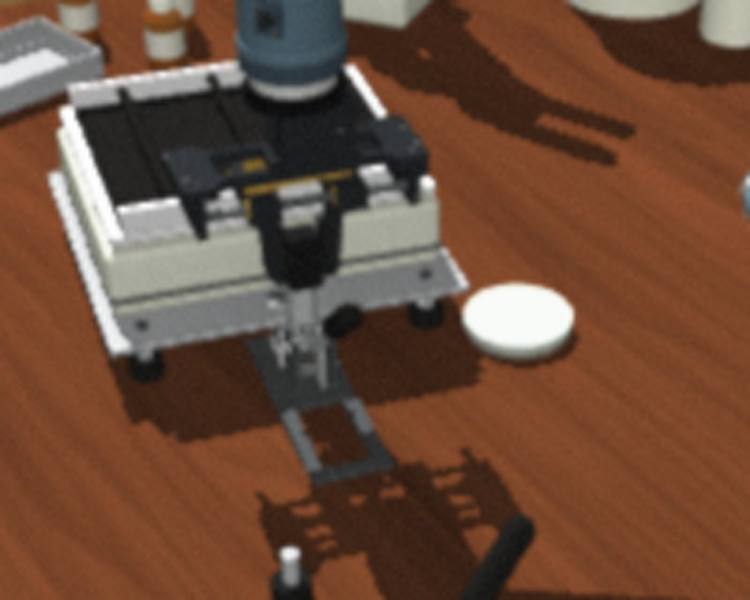

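The scene view shows the jack down and square, with its toe under the flange by the bolt and the feet and dish undisturbed. Releasing it.

>>> move_arm(deltas=[{"xyz": [0, 0, 0], "yaw": 0}, {"xyz": [0, 0, 0], "yaw": 0}, {"xyz": [0, 0, 0], "yaw": 0}, {"xyz": [0, 0, 0], "yaw": 0}, {"xyz": [0, 0, 0], "yaw": 0}, {"xyz": [0, 0, 0], "yaw": 0}, {"xyz": [0, 0, 0], "yaw": 0}], fingers=1)

```text
time_s: 6.58
position: [0.5815, -0.0243, 0.1088]
ee_rot: [0.0, 0.783, 0.622, 0.0]
wrist_force: [0.0, 0.0, -0.0]
gripper_width: 0.0724
grasp_force: 0.0
```

>>> move_arm(deltas=[{"xyz": [0, 0, 0.2], "yaw": 0}, {"xyz": [0, 0, 0.4], "yaw": 0}, {"xyz": [0.05, 0.2, 0.6], "yaw": 0}, {"xyz": [0.09, 0.39, 0.7], "yaw": 0}, {"xyz": [0.09, 0.39, 0.7], "yaw": 0}, {"xyz": [0.09, 0.39, 0.7], "yaw": 0}, {"xyz": [0.09, 0.39, 0.7], "yaw": 0}])

```text
time_s: 7.17
position: [0.5992, 0.0543, 0.2483]
ee_rot: [0.0, 0.782, 0.623, -0.0]
wrist_force: [-0.5, -0.2, -0.3]
gripper_width: 0.0881
grasp_force: 0.0
```

Run:
```python
from h import *
C=cam("wrist"); im,d=imaging.grab_frame("wrist"); P=cloud(C,d); np.savez("w4",im=im,d=d,P=P)
m=(d>0)&(P[...,2]>.138)&(P[...,2]<.152)&(np.hypot(P[...,0]-.581,P[...,1]+.0245)<.03)
p=P[m][:,:2].astype(np.float32); print(m.sum(), m.any() and cv2.minAreaRect(p))
print("bolt px",proj(C,[.569,-.0742,.048]),"grip px",proj(C,[.581,-.0245,.145]))
cv2.imwrite("pics/w4.png",im[:,:,::-1]); print(readout.get_state()["position"])
f,d=imaging.grab_frame("top");np.savez("t4",im=f,d=d)
```

```text
890 ((0.5814180374145508, -0.021580830216407776), (0.02680625021457672, 0.027460625395178795), 77.41233825683594)
bolt px (np.float64(279.6648471522591), np.float64(288.18137407709145)) grip px (np.float64(280.16104029844445), np.float64(293.7851154538514))
[0.59857998 0.05352207 0.24711448]
```

View pics/w4.png

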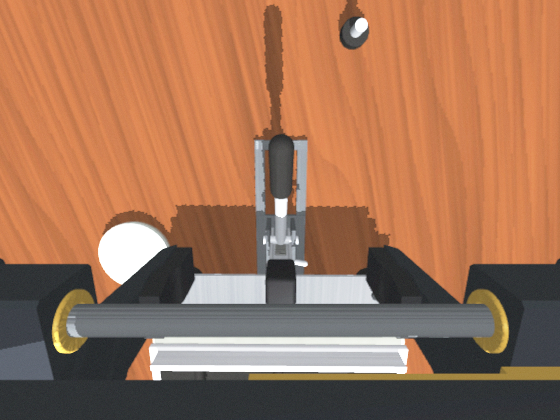

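The wrist view shows the jack square to the shaker: base rear edge at row 142, axis at column 281, plate edge at row 275, housing edges at columns 151 and 405.

Run:
```python
from h import *
C=cam("wrist"); Z=np.load("w4.npz"); im=Z["im"].astype(int)
g=im.mean(2)
print("col262 rear",g[134:150,262].astype(int),"edge",g[268:284,230].astype(int),g[268:284,330].astype(int))
print("R row 160", im[160,248:316,0])
r=(ray(C,260,141,.006)+ray(C,302,141,.006))/2; e=(ray(C,230,275,.046)+ray(C,330,275,.046))/2
n=np.array([np.cos(np.radians(76.9)),np.sin(np.radians(76.9)),0])
print(r,e,(r-e)@n)
t=np.array([-n[1],n[0],0])
a,b=ray(C,151,345,.142),ray(C,405,345,.142); print("housing mid lateral",(a+b)/2@t,(a-b)@t,"jack lat",r@t)
T=cam("top"); t4=np.load("t4.npz")["im"]; print("bolt px top",proj(T,[.569,-.0742,.048]))
cv2.imwrite("pics/t4.png",cv2.resize(t4[180:260,280:390],(770,560),interpolation=cv2.INTER_CUBIC)[:,:,::-1])
```

```text
col262 rear [122 132  89  87  89 102 120 110 124 147 146 147 151 152 154 141] edge [ 90  87  86  83  83 101 136 168 212 213 209 213 214 212 213 211] [ 95  95  95  93  95  98 119 155 182 219 219 220 220 222 221 221]
R row 160 [196 192 195 193 188 187 162 156 169 173 170 168 168 164 165 136 104 120
 129 132 105  68  58  66  69  68  68  76  79  84  83  85  81  84  82  85
  77  82  80  72  71  75  65  66  57 144 203 216 180 161 169 173 170 167
 168 169 170 164 174 204 220 219 213 208 205 202 205 210]
[0.60854611 0.09540026 0.006     ] [ 0.57157974 -0.05794388  0.046     ] 0.1577319802850007
housing mid lateral -0.568037516432076 0.24120876990888404 jack lat -0.5710866914759543
bolt px top (np.float64(365.6144632580514), np.float64(209.39645328370682))
```

View pics/t4.png

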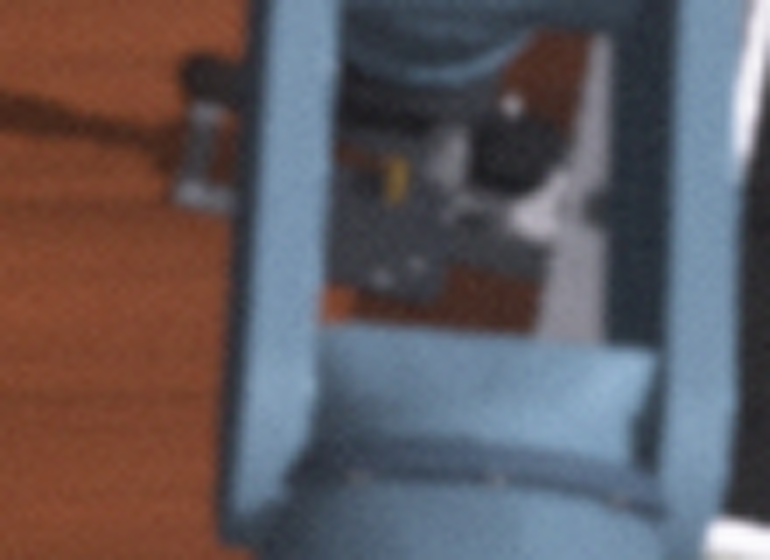

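The top view shows the post, toe and base lined up on the flange, within about 3 mm of the estimate. Next I shut the fingers and go above the handle grip.

>>> move_arm(deltas=[{"xyz": [0.037, 0.145, 0], "yaw": 0}, {"xyz": [0.037, 0.145, 0], "yaw": 0}, {"xyz": [0.037, 0.145, 0], "yaw": 0}, {"xyz": [0.037, 0.145, 0], "yaw": 0}, {"xyz": [0.037, 0.145, -0.1], "yaw": 0}, {"xyz": [0.037, 0.145, -0.2], "yaw": 0}, {"xyz": [0.037, 0.145, -0.3], "yaw": 0}, {"xyz": [0.037, 0.145, -0.36], "yaw": 0}, {"xyz": [0.037, 0.145, -0.36], "yaw": 0}, {"xyz": [0.037, 0.145, -0.36], "yaw": 0}, {"xyz": [0.037, 0.145, -0.36], "yaw": 0}], fingers=-1)

```text
time_s: 8.18
position: [0.6075, 0.0824, 0.1778]
ee_rot: [0.001, 0.783, 0.622, 0.001]
wrist_force: [-0.4, 0.1, -0.5]
gripper_width: 0.0166
grasp_force: 0.0
```

Run:
```python
from h import *
p=readout.get_state()["position"]; print(p)
n=np.array([.227,.974]); post=np.array([.581,-.025])
for a in (40,33,26,19,12,6):
    r=np.radians(a); o=14.5+125*np.cos(r); xy=post+n*o/1e3
    z=.052+(o+9-14.5)/1e3*np.tan(r)+.010/np.cos(r)
    print(a,xy.round(4),round(z,4),"units",np.round((np.r_[xy,z]-p)/.2,3))
```

```text
[0.60750585 0.0824074  0.17783949]
40 [0.606  0.0824] 0.153 units [-0.007 -0.    -0.124]
33 [0.6081 0.0912] 0.1378 units [ 0.003  0.044 -0.2  ]
26 [0.6098 0.0986] 0.1223 units [ 0.011  0.081 -0.278]
19 [0.6111 0.1042] 0.1064 units [ 0.018  0.109 -0.357]
12 [0.612  0.1082] 0.0901 units [ 0.023  0.129 -0.439]
6 [0.6125 0.1102] 0.0761 units [ 0.025  0.139 -0.509]
```

>>> move_arm(deltas=[{"xyz": [-0.007, 0, -0.12], "yaw": 0}, {"xyz": [-0.007, 0, -0.12], "yaw": 0}, {"xyz": [0.0, 0.044, -0.2], "yaw": 0}, {"xyz": [0.008, 0.081, -0.28], "yaw": 0}, {"xyz": [0.013, 0.109, -0.36], "yaw": 0}, {"xyz": [0.018, 0.129, -0.44], "yaw": 0}, {"xyz": [0.02, 0.139, -0.5], "yaw": 0}, {"xyz": [0.02, 0.139, -0.51], "yaw": 0}, {"xyz": [0.02, 0.139, -0.51], "yaw": 0}])

```text
time_s: 8.93
position: [0.6121, 0.1114, 0.0764]
ee_rot: [0.0, 0.783, 0.622, 0.001]
wrist_force: [-0.5, 2.9, 5.7]
gripper_width: 0.0005
grasp_force: 2.4
```

Run:
```python
from h import *
s=readout.get_state(); print(s["position"],s["wrist_force"],s["wrist_torque"])
im,d=imaging.grab_frame("wrist"); cv2.imwrite("pics/w5.png",im[:,:,::-1])
```

```text
[0.61207573 0.11137929 0.0764392 ] [-0.50778185  2.87613575  5.70585602] [ 0.55779301 -0.06844449  0.02727855]
```

View pics/w5.png

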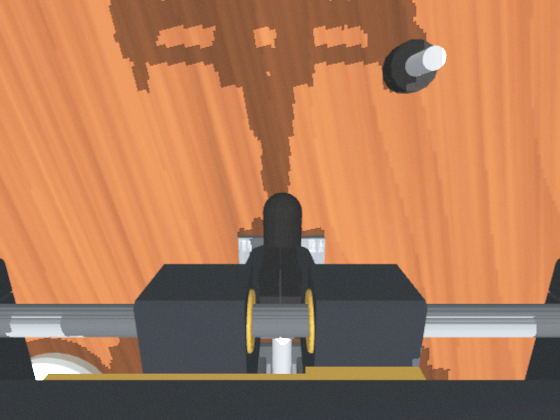

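The wrist view shows the shut fingers on the handle grip, centred at column 281, with the handle low. I press a little further to find the stop.

>>> move_arm(deltas=[{"xyz": [0, 0.002, -0.01], "yaw": 0}, {"xyz": [0, 0.002, -0.01], "yaw": 0}, {"xyz": [0, 0.002, -0.01], "yaw": 0}])

```text
time_s: 9.23
position: [0.6121, 0.1115, 0.0753]
ee_rot: [0.001, 0.783, 0.622, 0.001]
wrist_force: [-0.4, 4.1, 5.3]
gripper_width: 0.0005
grasp_force: 2.6
```

>>> move_arm(deltas=[{"xyz": [0, 0, -0.01], "yaw": 0}, {"xyz": [0, 0, -0.01], "yaw": 0}, {"xyz": [0, 0, -0.01], "yaw": 0}])

```text
time_s: 9.48
position: [0.6123, 0.1117, 0.0743]
ee_rot: [0.001, 0.783, 0.622, 0.002]
wrist_force: [-3.8, 4.4, 12.0]
gripper_width: 0.0006
grasp_force: 5.5
```

>>> move_arm(deltas=[{"xyz": [0, -0.01, 0.09], "yaw": 0}, {"xyz": [-0.007, -0.03, 0.17], "yaw": 0}, {"xyz": [-0.012, -0.06, 0.25], "yaw": 0}, {"xyz": [-0.02, -0.097, 0.33], "yaw": 0}, {"xyz": [-0.027, -0.141, 0.41], "yaw": 0}, {"xyz": [-0.027, -0.141, 0.46], "yaw": 0}, {"xyz": [-0.027, -0.141, 0.46], "yaw": 0}, {"xyz": [-0.027, -0.141, 0.46], "yaw": 0}, {"xyz": [-0.027, -0.141, 0.41], "yaw": 0}, {"xyz": [-0.02, -0.097, 0.33], "yaw": 0}, {"xyz": [-0.012, -0.06, 0.25], "yaw": 0}, {"xyz": [-0.007, -0.03, 0.17], "yaw": 0}, {"xyz": [0, -0.005, 0.09], "yaw": 0}, {"xyz": [0, 0.008, 0.03], "yaw": 0}, {"xyz": [0, 0.01, 0], "yaw": 0}, {"xyz": [0, 0.01, 0], "yaw": 0}, {"xyz": [0, 0.01, 0], "yaw": 0}])

```text
time_s: 10.9
position: [0.6123, 0.1142, 0.0732]
ee_rot: [0.001, 0.783, 0.622, 0.001]
wrist_force: [-6.1, 1.2, 23.5]
gripper_width: 0.0004
grasp_force: 12.3
```

Run:
```python
from h import *
C=cam("wrist")
s=readout.get_state(); print(s["position"],s["wrist_force"])
im,d=imaging.grab_frame("top"); T=cam("top"); P=cloud(T,d); np.savez("t6",im=im,d=d)
P0=cloud(T,np.load("top.npz")["d"])
# platform area z statistics now vs start, also flange strip
for n,q,Q in(("start",P0,P0),("now",P,P)):
    m=(Q[...,0]>.5)&(Q[...,0]<.68)&(Q[...,1]<-.13)&(Q[...,1]>-.34)&(Q[...,2]>.115)&(Q[...,2]<.16)
    A=np.c_[Q[m][:,:2]-[.59,-.24],np.ones(m.sum())]; c=np.linalg.lstsq(A,Q[m][:,2],rcond=None)[0]; print(n,m.sum(),c.round(4))
```

```text
[0.61231139 0.1142292  0.07316486] [-6.14578262  1.21316117 23.54367647]
start 4303 [-0.0132 -0.008   0.1245]
now 4309 [-0.0138 -0.0072  0.1245]
```

>>> move_arm(deltas=[{"xyz": [0, -0.015, 0.09], "yaw": 0}, {"xyz": [-0.007, -0.04, 0.17], "yaw": 0}, {"xyz": [-0.012, -0.07, 0.25], "yaw": 0}, {"xyz": [-0.02, -0.107, 0.33], "yaw": 0}, {"xyz": [-0.027, -0.151, 0.41], "yaw": 0}, {"xyz": [-0.027, -0.151, 0.46], "yaw": 0}, {"xyz": [-0.027, -0.151, 0.46], "yaw": 0}, {"xyz": [-0.027, -0.151, 0.46], "yaw": 0}, {"xyz": [-0.027, -0.151, 0.41], "yaw": 0}, {"xyz": [-0.022, -0.107, 0.33], "yaw": 0}, {"xyz": [-0.016, -0.07, 0.25], "yaw": 0}, {"xyz": [-0.011, -0.04, 0.17], "yaw": 0}, {"xyz": [-0.007, -0.015, 0.09], "yaw": 0}, {"xyz": [-0.005, -0.002, 0.03], "yaw": 0}, {"xyz": [-0.005, 0, 0.004], "yaw": 0}, {"xyz": [-0.005, 0, 0.004], "yaw": 0}, {"xyz": [-0.005, 0, 0.004], "yaw": 0}])

```text
time_s: 12.37
position: [0.6113, 0.1142, 0.0734]
ee_rot: [0.001, 0.783, 0.622, 0.001]
wrist_force: [-5.4, 1.9, 22.4]
gripper_width: 0.0005
grasp_force: 11.1
```

```bash
cat > lev.py <<'E'
from h import *
s=readout.get_state(); print(s["time_s"],s["position"],s["wrist_force"])
T=cam("top"); n=np.array([.227,.974])
D=np.mean([imaging.grab_frame("top")[1] for _ in range(4)],0)
o=[]
for d in (np.load("top.npz")["d"],D):
    P=cloud(T,d); Q=P[...,:2]-[.569,-.0742]; y=Q@n; x=Q@[n[1],-n[0]]
    for lab,y0,y1 in(("near rollers",-.11,-.05),("far rollers",-.24,-.18),("flange",-.012,.008)):
        m=(y>y0)&(y<y1)&(abs(x)<(.1 if y1<-.02 else .125))&(P[...,2]>(.1 if y1<-.02 else .03))&(P[...,2]<(.17 if y1<-.02 else .07)); o.append((lab,m.sum(),np.median(P[m][:,2]).round(4)))
    # plate far/near band fit
for a in o: print(*a)
E
python3 lev.py
```

```text
12.3667 [0.61129534 0.11419595 0.07344557] [-5.4067619   1.92796212 22.35064684]
near rollers 1501 0.1228
far rollers 1498 0.1229
flange 555 0.0457
near rollers 1477 0.1227
far rollers 1476 0.1225
flange 554 0.0456
```

>>> move_arm(deltas=[{"xyz": [0, -0.015, 0.09], "yaw": 0}, {"xyz": [-0.007, -0.04, 0.17], "yaw": 0}, {"xyz": [-0.012, -0.07, 0.25], "yaw": 0}, {"xyz": [-0.02, -0.107, 0.33], "yaw": 0}, {"xyz": [-0.025, -0.151, 0.41], "yaw": 0}, {"xyz": [-0.025, -0.151, 0.46], "yaw": 0}, {"xyz": [-0.025, -0.151, 0.46], "yaw": 0}, {"xyz": [-0.025, -0.151, 0.46], "yaw": 0}, {"xyz": [-0.025, -0.151, 0.46], "yaw": 0}, {"xyz": [-0.025, -0.151, 0.41], "yaw": 0}, {"xyz": [-0.02, -0.107, 0.33], "yaw": 0}, {"xyz": [-0.014, -0.07, 0.25], "yaw": 0}, {"xyz": [-0.009, -0.04, 0.17], "yaw": 0}, {"xyz": [-0.004, -0.015, 0.09], "yaw": 0}, {"xyz": [0, -0.002, 0.03], "yaw": 0}, {"xyz": [0, 0, 0], "yaw": 0}, {"xyz": [0, 0, 0], "yaw": 0}, {"xyz": [0, 0, 0], "yaw": 0}])

```text
time_s: 14.07
position: [0.6116, 0.1149, 0.0738]
ee_rot: [0.001, 0.783, 0.622, 0.002]
wrist_force: [-4.1, 4.4, 19.9]
gripper_width: 0.0005
grasp_force: 9.9
```

```bash
python3 lev.py
```

```text
14.0667 [0.61164327 0.11486499 0.07377346] [-4.08064356  4.37483484 19.88375115]
near rollers 1501 0.1228
far rollers 1498 0.1229
flange 555 0.0457
near rollers 1490 0.1267
far rollers 1480 0.1238
flange 556 0.0511
```

Run:
```python
from h import *
S=cam("scene"); n=np.array([.227,.974])
D=[imaging.grab_frame("scene")[1] for _ in range(4)]; D=np.mean(D,0)
for d in (np.load("scene.npz")["d"],D):
    P=cloud(S,d); Q=P[...,:2]-[.569,-.0742]; y=Q@n; x=Q@[n[1],-n[0]]
    for a,b in((-.13,-.06),(.06,.13)):
        m=(y>-.012)&(y<.010)&(x>a)&(x<b)&(P[...,2]>.03)&(P[...,2]<.07)
        print(a,m.sum(),np.median(P[m][:,2]).round(4),P[m][:,2].mean().round(4))
C=cam("wrist"); im,_=imaging.grab_frame("wrist"); cv2.imwrite("pics/w7.png",im[:,:,::-1])
for f in("pics/w5.png","pics/w7.png"):
    i=cv2.imread(f).astype(int); q=i[...,2]-i[...,0]   # red-blue: wood high, steel ~0
    print(f,q[225:262:2,243],q[225:262:2,318],"cols",q[243,228:252:2],q[243,312:336:2])
print("row of base rear expected",proj(C,[.6085,.0954,.006]))
```

```text
-0.13 86 0.0464 0.0467
0.06 97 0.0469 0.0469
-0.13 9 0.0517 0.0518
0.06 104 0.0524 0.0517
pics/w5.png [134 126  79  79  80  22  -9 -12  -5  -7 -10  -9 -10 -11 -16 -16 -15 -16
 -16] [140 136  89  85  87  28  -9 -17 -14 -13 -15 -12 -10 -12 -17 -19 -14 -16
 -17] cols [131 127 122 121 122  20 -15 -10  -7 -16  -9 -13] [-10  -9 -16 -13  -7 -16   9 134 133 135 135 136]
pics/w7.png [136 134 136 134 102  76  79  77  -6  -9 -17 -17 -18 -15 -16 -17 -17 -16
 -17] [143 141 141 139 135  87  83  86  -4  -7 -10  -6  -7  -7  -9  -7 -11 -17
 -18] cols [131 122 121 120 120 117 -10  -9  -6 -10 -11 -10] [ -9  -9  -8  -7  -8  -8  -7  30 131 133 137 135]
row of base rear expected (np.float64(281.7244481997328), np.float64(246.32784932233247))
```

```bash
python3 -c "
from h import *
print(job.job_done())"
```

```text
the job is handed in; nothing more can be done
None
```

I handed the job in with the jack square under the lift point and the handle held at its stop (about 20 N). Both feet on that side are about 5 mm up, judged from the measured flange rise of 5.2–5.4 mm. That is the low end of the 5–10 mm range. I have not seen the judge's result.

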